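# Weigh two specimens against each other and seat the heavier in the heating block

## Robot

A 7-joint arm with a two-finger parallel gripper is mounted at the origin on the work surface. World frame = base frame: x ahead of the robot, y to its left, z up, the work surface at z = 0. Lengths are in m, angles in rad, forces in N, time in s.
With the tool pointing down it reaches from about 0.425 to 0.925 m from the base axis. Payload 6.8 kg.
Tool frame: the origin (TCP) lies at the very end of the fingers, on their centre line; the grasp point (between the pads) lies 19 mm behind it; z points along the fingers, y is the line along which they close (so a half turn about z gives the same grasp; the last joint's range is limited). The gripper opens to 85 mm and grips with 20 to 120 N. Pads are 22 mm wide; open, the fingers measure 114 mm over their backs; the gripper's body (76 mm by 85 mm) begins 54 mm behind the grasp point. The pads swing forward as they close: fully open they stand 13 mm farther back than shut.
Start: joints at [1.025, 0.477, 0.022, 1.555, -0.011, 1.109, -0.083], TCP at [0.286, -0.611, 0.231] pointing down, gripper open.
Joint ranges: [-2.96, 2.96], [-0.34, 2.1], [-1.41, 1.46], [0.24, 2.44], [-1.37, 4.51], [0.17, 1.92], [-2.96, 2.96]. Speed limits (rad/s): [2.39, 2.39, 3.14, 3.14, 3.14, 3.14, 3.14].

## Interface

Orientations are given as a unit quaternion [w, x, y, z].
In Python, from station import bot gives the robot as it stands. The module is installed in compiled form; this text tells all that it offers.
- The arm moves only by the shell command python3 -m jog 'ROWS' [OPENING] [FORCE]. ROWS is JSON, a list of rows, each a list of 4 numbers: the shift along the tool's x, y, z in cm, then the turn about the tool's z in rad. In form: [[x, y, z, spin], ...]. A call has 1 to 20 rows; each row is the pose to reach, as a shift and turn from the pose commanded when the call began, along the tool's axes at that moment; what a row does not reach only later rows make up. A row lasts 1/12 s, in which the tool goes at most 41.7 mm and 7.16 degrees, less where a joint would pass 70% of its speed; a pose out of reach is approached as far as the arm can. A call with a gripper value outside its range is refused whole. OPENING is the closure, from -1 (fully open) to 1 (shut), set as the call begins (- or left out, the last holds). The fingers move at their own pace and stop on an object; FORCE is the grip in N (left out, the last holds). Time passes only in rows, so rows that repeat a pose let the fingers close. It gives the time, the measured TCP pose, the force, the opening and the grip force at its end, in the units of the state.
- bot.get_obs(): the state, without advancing time (a new reading comes with each control period).
- bot.read_camera(name): name is "side" or "top" or "wrist"; returns a dict with "pixels" (400x640x3 uint8, red, green, blue), "depth" (400x640 float32, m along the optical axis (not along the pixel's ray), 0 where there is no reading), "fovy" (degrees; the focal length in pixels is half the picture's height over the tangent of half this angle, whatever the lens; pixels are square), "cx", "cy" (the principal point, pixels), "distortion" ([k1, k2, p1, p2, k3] as OpenCV has them; the pictures are not rectified), "pose" (4x4, takes a point from camera to world coordinates). Camera axes: x right, y down, z forward; pixel columns grow to the right and rows downward; lengths in m; the calibration is good to about 2 mm. A picture is of the moment at which its call begins.
- bot.hand_in(): hands the job in; it is judged then, once.
The state is a dict: "t": time; "q": joint angles; "joint_vel": joint speeds; "joint_torque": joint torques, N m; "eef_pos": TCP position; "tool_rot": TCP orientation; "contact_force": force on the tool from outside, world axes, zero at the start; "torque": the same for the moment, N m; "gripper_width": opening from 0.0 (shut) to 1.0 (fully open); "grasp_force": force on a finger pad.
Only numpy, scipy, OpenCV 4.12 (cv2) and the standard library are available. Lean on these libraries where they do the work, as an engineer would, in place of code of your own. Each camera call takes 0.05 s, during which the arm holds its last target. There are 200 camera calls.

## Task

Find out which of the two look-alike red metal specimens is the heavier: stand one on each pan of the balance, setting them down gently so that the beam does not bang, and take the gripper off until the beam has come to rest. Then take the specimen off the pan that dropped and press it fully home, upright, in the loose brass sleeve of the aluminium block on the hotplate, feeling for the mouth of the sleeve instead of forcing it. Leave the other specimen standing on its pan, let go, and disturb nothing else.

Things in the scene. Friction and masses are not known exactly. Their poses are not given: they have to be found in the camera images.
- slug_a: one of two specimens that look alike: red-lacquered solid metal cylinder, body 30 mm across and 45 mm tall (1 mm chamfer round the foot), with a coaxial grip stub on top, 16 mm across and 20 mm tall, so 65 mm in all. Mass 80 to 250 g; either of the two may be the heavier. Origin: centre of the underside, z up the axis. Starts standing on the bench.
- slug_b: one of two specimens that look alike: red-lacquered solid metal cylinder, body 30 mm across and 45 mm tall (1 mm chamfer round the foot), with a coaxial grip stub on top, 16 mm across and 20 mm tall, so 65 mm in all. Mass 80 to 250 g; either of the two may be the heavier. Origin: centre of the underside, z up the axis. Starts standing on the bench.
- balance: trip balance, fixed to the bench: blue base 235 mm (y) by 105 mm (x); origin: centre of its underside; its y axis runs along the beam. The beam's pivot is 78 mm above the bench; the pans sit 95 mm to either side of it, their faces 106 mm above the bench when the beam is level. From level, each pan travels 10 mm up and 10 mm down.
- beam (a joint): tilt of the beam, rad: 0 level, positive with the left (+y) pan down, negative with the right pan down; firm stops at +-0.11. Empty it hangs about level; the pans yield under the hand until a stop is met. A difference over about 1 g takes it to a stop, in several seconds if under 3 g. A lone specimen let fall with its pan, from level or raised, bangs the beam (over 2.5 rad/s): too rough.
- pan_left_top (a point): centre of the flat upper face of the left pan (on the balance's +y side): steel pan with a black rubber mat, 84 mm across inside, rim 4 mm high. It stays level as it rises and sinks with the beam. Over 20 N between specimen and pan (dropping it, pressing on against the stop) is too rough.
- pan_right_top (a point): centre of the flat upper face of the right pan (on the balance's -y side): steel pan with a black rubber mat, 84 mm across inside, rim 4 mm high. It stays level as it rises and sinks with the beam. Over 20 N between specimen and pan (dropping it, pressing on against the stop) is too rough.
- hotplate: cold stirring hotplate, 200 mm (x, knobs on the -x front) by 170 mm (y), white top plate 92 mm above the bench; fixed; origin: centre of its underside
- block: round aluminium heating block, 110 mm across, 52 mm high, fixed on the hotplate's plate; origin: centre of its underside, 92 mm above the bench. In its middle a bore 51 mm wide, its flat floor 10 mm above the origin; a loose brass sleeve stands in the bore. A specimen is home with its underside on this floor, its shoulder flush with the sleeve's rim. Pushing on it with over 20 N is too much.
- well (a point): the block's axis at the height of the sleeve's flat rim (55 mm above the block's origin, 3 mm proud of the block). The brass sleeve, 40 mm outside, 31.5 mm inside, 45 mm tall, is loose and its own place is not measured: its axis is 3.5 to 5 mm from this point, in any direction. It shifts only under 4 N sideways or more. It takes a specimen's foot within about 1.5 mm of the sleeve's axis.
- well_floor (a point): the block's axis on the flat floor of the bore, 45 mm below the rim of the sleeve. A specimen slides freely down about the first 15 mm of the sleeve; below that two leaf springs in the sleeve rub on it with 5 to 12 N in all, enough to hold it up, so that it must be pushed on down until the floor is felt.
- beaker: small glass beaker, 52 mm across, 75 mm high, a bystander; origin: centre of its underside
- dish: white porcelain dish, 90 mm across, 35 mm high, a bystander; origin: centre of its underside
- reagent: capped amber glass bottle, 56 mm across, 105 mm high, a bystander; origin: centre of its underside
Things that resemble listed ones, but are neither listed nor needed, are in the scene too. Leave any black or purple look-alike of the slug_a alone.

How it is judged:
On the way, in this order (a step that is already met when the one before it is completed fails the run):
1. the two specimens stand on opposite pans, the gripper touches nothing, and the beam has come to rest with one side down (((horizontal distance between slug_a and pan_left_top below 0.03 m and z of slug_a in the frame of pan_left_top between -0.004 and 0.006 m and angle between each of slug_a, slug_b's own z axis and vertical below 0.12 rad and horizontal distance between slug_b and pan_right_top below 0.03 m and z of slug_b in the frame of pan_right_top between -0.004 and 0.006 m) or (horizontal distance between slug_b and pan_left_top below 0.03 m and z of slug_b in the frame of pan_left_top between -0.004 and 0.006 m and angle between each of slug_b, slug_a's own z axis and vertical below 0.12 rad and horizontal distance between slug_a and pan_right_top below 0.03 m and z of slug_a in the frame of pan_right_top between -0.004 and 0.006 m)) and (value of joint beam above 0.05 rad or value of joint beam below -0.05 rad) and velocity of joint beam between -0.03 and 0.03 rad/s and contact force between the fingers and anything else below 0.05 N), for 0.4 s.
2. the gripper takes hold of the specimen on the pan that dropped, while the other stands on the raised pan (((value of joint beam above 0.05 rad and contact force between the fingers and slug_a above 1 N and contact force between the fingers and slug_b below 0.05 N and horizontal distance between slug_a and pan_left_top below 0.035 m and z of slug_a in the frame of pan_left_top between -0.004 and 0.006 m and angle between each of slug_a, slug_b's own z axis and vertical below 0.12 rad and horizontal distance between slug_b and pan_right_top below 0.035 m and z of slug_b in the frame of pan_right_top between -0.004 and 0.006 m) or (value of joint beam above 0.05 rad and contact force between the fingers and slug_b above 1 N and contact force between the fingers and slug_a below 0.05 N and horizontal distance between slug_b and pan_left_top below 0.035 m and z of slug_b in the frame of pan_left_top between -0.004 and 0.006 m and angle between each of slug_b, slug_a's own z axis and vertical below 0.12 rad and horizontal distance between slug_a and pan_right_top below 0.035 m and z of slug_a in the frame of pan_right_top between -0.004 and 0.006 m) or (value of joint beam below -0.05 rad and contact force between the fingers and slug_a above 1 N and contact force between the fingers and slug_b below 0.05 N and horizontal distance between slug_a and pan_right_top below 0.035 m and z of slug_a in the frame of pan_right_top between -0.004 and 0.006 m and angle between each of slug_a, slug_b's own z axis and vertical below 0.12 rad and horizontal distance between slug_b and pan_left_top below 0.035 m and z of slug_b in the frame of pan_left_top between -0.004 and 0.006 m) or (value of joint beam below -0.05 rad and contact force between the fingers and slug_b above 1 N and contact force between the fingers and slug_a below 0.05 N and horizontal distance between slug_b and pan_right_top below 0.035 m and z of slug_b in the frame of pan_right_top between -0.004 and 0.006 m and angle between each of slug_b, slug_a's own z axis and vertical below 0.12 rad and horizontal distance between slug_a and pan_left_top below 0.035 m and z of slug_a in the frame of pan_left_top between -0.004 and 0.006 m))), for 0.05 s.
At the end, for the whole second after the job is handed in: the specimen from the pan that dropped is upright in the sleeve, pressed down to within 2 mm of the floor of the well; the other stands upright and at rest on its pan, within 35 mm of the pan's centre (((z of slug_a in the frame of block between 0.007 and 0.012 m and horizontal distance between slug_a and block below 0.009 m and angle between slug_a's own z axis and vertical below 0.06 rad and linear speed of each of slug_a, slug_b below 0.01 m/s and ((horizontal distance between slug_b and pan_left_top below 0.035 m and z of slug_b in the frame of pan_left_top between -0.004 and 0.006 m and angle between slug_b's own z axis and vertical below 0.12 rad) or (horizontal distance between slug_b and pan_right_top below 0.035 m and z of slug_b in the frame of pan_right_top between -0.004 and 0.006 m and angle between slug_b's own z axis and vertical below 0.12 rad))) or (z of slug_b in the frame of block between 0.007 and 0.012 m and horizontal distance between slug_b and block below 0.009 m and angle between slug_b's own z axis and vertical below 0.06 rad and linear speed of each of slug_b, slug_a below 0.01 m/s and ((horizontal distance between slug_a and pan_left_top below 0.035 m and z of slug_a in the frame of pan_left_top between -0.004 and 0.006 m and angle between slug_a's own z axis and vertical below 0.12 rad) or (horizontal distance between slug_a and pan_right_top below 0.035 m and z of slug_a in the frame of pan_right_top between -0.004 and 0.006 m and angle between slug_a's own z axis and vertical below 0.12 rad))))); the robot touches nothing.
It fails at once if a specimen is dropped or pressed on the balance with more than 20 N between specimen and pan (contact force between any of slug_a, slug_b and balance above 20 N).
It fails at once if the beam is let bang: it swings faster than 2.5 rad/s (a pan faster than about 0.24 m/s) (velocity of joint beam above 2.5 rad/s or velocity of joint beam below -2.5 rad/s).
It fails at once if the gripper pushes on the balance itself with more than 5 N (contact force between any of the fingers, the arm and balance above 5 N).
It fails at once if a specimen is forced or dropped against the block or its sleeve: contact forces of more than 40 N in all (the squeeze of the springs alone comes to about 15 N) (contact force between any of slug_a, slug_b and block above 40 N).
It fails at once if the beaker, the dish or the amber bottle is moved by more than 15 mm or tipped over (distance of any of beaker, dish, reagent from where it was at the start of the episode above 0.015 m or angle between any of beaker, dish, reagent's own z axis and vertical above 0.3 rad).
It also fails if it takes over 72 s, if anything falls off the work surface, if the arm or the gripper's body presses on something with over 40 N, if the wrist force passes 120 N, or if a joint passes its speed limit or range.

## Working session

There is one attempt and no reset: what is moved stays moved. The work goes in short steps, Python scripts to look and compute and a shell command to move; the robot and the scene stay as the last step left them, time stands still between calls to the robot, and variables do not carry over. Pictures are saved under pics/ and viewed, at most 10 in all, crops included, and the job is handed in when it is done.

```bash
mkdir -p pics; cat > h.py <<'E'
import numpy as np, cv2
from station import bot
def grab(n):
    c=bot.read_camera(n); np.savez(f'{n}.npz',**c); return c
def save(n,f,crop=None,s=1):
    c=grab(n); im=c['pixels'][:,:,::-1]
    if crop: x0,y0,x1,y1=crop; im=im[y0:y1,x0:x1]
    cv2.imwrite(f'pics/{f}.png',cv2.resize(im,None,fx=s,fy=s,interpolation=cv2.INTER_CUBIC)); return c
def cloud(c):
    d=c['depth'];h,w=d.shape;f=h/2/np.tan(np.radians(c['fovy'])/2)
    K=np.array([[f,0,c['cx']],[0,f,c['cy']],[0,0,1]])
    u,v=np.meshgrid(np.arange(w),np.arange(h))
    p=cv2.undistortPoints(np.stack([u,v],-1).reshape(-1,1,2).astype(float),K,np.array(c['distortion'])).reshape(h,w,2)
    P=np.dstack([p*d[...,None],d]); P=P@c['pose'][:3,:3].T+c['pose'][:3,3]
    P[d==0]=np.nan; return P
E
python3 - <<'E'
from h import *
for n in('top','side'):
    c=save(n,n+'0',s=1.25); print(n,c['pose'].round(3).tolist(),c['fovy'])
o=bot.get_obs();print({k:np.round(v,3).tolist() for k,v in o.items()})
E
```

```text
top [[0.079, -0.976, 0.202, 0.287], [-0.997, -0.077, 0.017, -0.009], [-0.001, -0.203, -0.979, 1.115], [0.0, 0.0, 0.0, 1.0]] 52.114898604921905
side [[-0.929, -0.232, 0.288, 0.285], [-0.369, 0.564, -0.738, 0.55], [0.008, -0.792, -0.61, 0.584], [0.0, 0.0, 0.0, 1.0]] 56.5768012519553
{'t': 0.1, 'q': [1.025, 0.478, 0.022, 1.556, -0.011, 1.109, -0.083], 'joint_vel': [-0.0, -0.003, -0.001, -0.004, 0.001, 0.0, -0.0], 'joint_torque': [0.005, -59.777, 1.614, -28.196, 0.013, 0.005, -0.0], 'eef_pos': [0.286, -0.611, 0.23], 'tool_rot': [-0.001, 0.976, 0.217, -0.0], 'contact_force': [-0.018, -0.346, -0.249], 'torque': [-0.025, -0.055, 0.056], 'grasp_force': 0.0, 'gripper_width': 0.997}
```

View pics/top0.png

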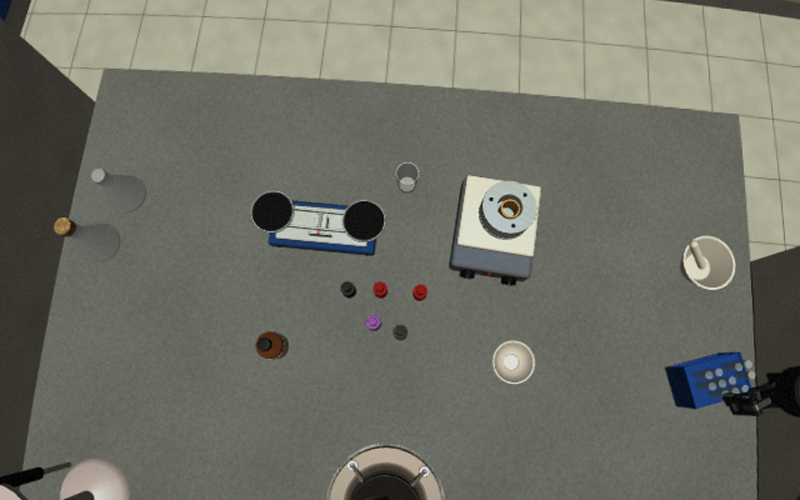

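View pics/side0.png

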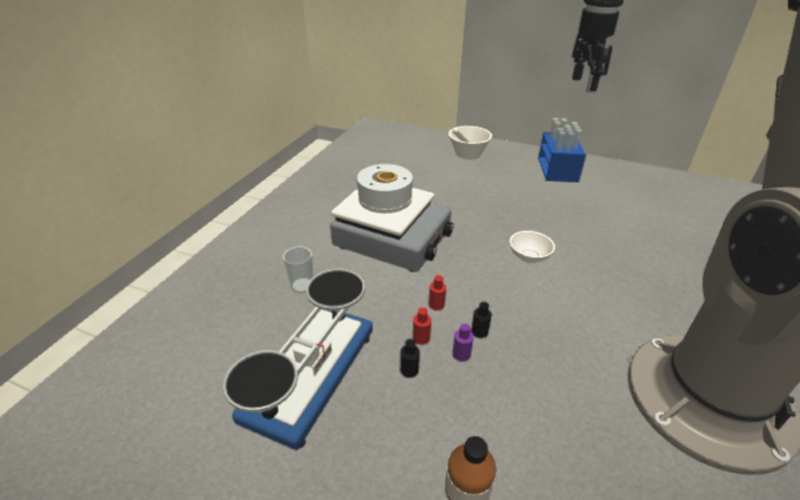

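The top picture (800-wide) shows these cylinders: black (348,290), red (380,290), red (420,292), purple (373,323), black (400,332). The two red ones fit the specimens. The pans are at (272,212) and (363,220), and the block's sleeve at (510,209). Next I measure positions and confirm with a crop.

```bash
python3 - <<'E'
from h import *
im=None
for n in('top','side'):
    c=dict(np.load(n+'.npz'));P=cloud(c);px=c['pixels'].astype(int);hsv=cv2.cvtColor(c['pixels'],cv2.COLOR_RGB2HSV)
    red=((hsv[...,0]<6)|(hsv[...,0]>174))&(hsv[...,1]>150)&(hsv[...,2]>50)
    k,l,st,ce=cv2.connectedComponentsWithStats(red.astype(np.uint8))
    for i in range(1,k):
        if st[i,4]<40: continue
        Q=P[l==i];Q=Q[np.isfinite(Q[:,0])]
        t=Q[(Q[:,2]>.06)&(Q[:,2]<.07)]
        print(n,'red',ce[i].round(),st[i,4],Q.min(0).round(3),Q.max(0).round(3),'stubtop',len(t),(t.min(0)+t.max(0))/2 if len(t) else '')
    def circ(m,name):
        Q=P[m];
        if len(Q)<20:return
        A=np.c_[2*Q[:,:2],np.ones(len(Q))]
        print(n,name,len(Q),'mid',((Q.min(0)+Q.max(0))/2).round(4),'mean',Q.mean(0).round(4),'span',np.ptp(Q,axis=0).round(3))
    z=P[...,2];x=P[...,0];y=P[...,1]
    blk=(px.max(-1)<45)
    for nm,m in(('panL',y>.17),('panR',y<.17)):
        circ(blk&(z>.09)&(z<.125)&(x>.45)&(x<.75)&(y>-.05)&(y<.4)&m,nm)
    circ((z>.135)&(z<.153)&(x>.45)&(x<.8)&(y<-.1)&(y>-.5),'blocktop')
    br=(hsv[...,0]>8)&(hsv[...,0]<28)&(hsv[...,1]>110)
    circ((z>.1435)&(z<.153)&(x>.45)&(x<.8)&(y<-.1)&(y>-.5)&br,'sleeve rim')
    circ((z>.085)&(z<.097)&(x>.4)&(x<.85)&(y<-.1)&(y>-.5),'plate')
c=np.load('top.npz')
cv2.imwrite('pics/crop.png',cv2.cvtColor(cv2.resize(c['pixels'][215:280,260:360],None,fx=6,fy=6,interpolation=cv2.INTER_CUBIC),4))
c=np.load('top.npz');b=c['pixels'][135:200,370:440]
cv2.imwrite('pics/well.png',cv2.cvtColor(cv2.resize(b,None,fx=8,fy=8,interpolation=cv2.INTER_CUBIC),4))
E
```

```text
top red [304. 231.] 104 [0.425 0.033 0.019] [0.453 0.059 0.068] stubtop 27 [0.4395826  0.04652628 0.0642896 ]
top red [336. 233.] 101 [ 0.426 -0.052  0.026] [ 0.454 -0.025  0.066] stubtop 31 [ 0.44125407 -0.03693468  0.06332077]
top panL 736 mid [0.5734 0.28   0.1082] mean [0.573  0.2798 0.1077] span [0.081 0.079 0.01 ]
top panR 746 mid [0.5702 0.0889 0.1018] mean [0.5697 0.0888 0.1019] span [0.081 0.079 0.011]
top blocktop 1306 mid [ 0.61   -0.2014  0.1427] mean [ 0.6085 -0.2014  0.143 ] span [0.109 0.11  0.015]
top sleeve rim 74 mid [ 0.6053 -0.2014  0.1465] mean [ 0.6055 -0.202   0.146 ] span [0.039 0.038 0.006]
top plate 1785 mid [ 0.6073 -0.1906  0.091 ] mean [ 0.591  -0.1748  0.0909] span [0.167 0.168 0.012]
side red [350. 234.] 256 [ 0.429 -0.047  0.005] [ 0.456 -0.02   0.066] stubtop 28 [ 0.44188806 -0.0357996   0.06347285]
side red [337. 261.] 302 [0.427 0.038 0.004] [0.455 0.065 0.066] stubtop 41 [0.44101459 0.04806188 0.06320361]
side panL 246 mid [0.5726 0.2805 0.1083] mean [0.5756 0.2821 0.1081] span [0.07  0.071 0.004]
side panR 33 mid [0.5706 0.088  0.102 ] mean [0.5704 0.083  0.1018] span [0.067 0.067 0.004]
side blocktop 829 mid [ 0.6111 -0.1979  0.1411] mean [ 0.6088 -0.1923  0.142 ] span [0.109 0.111 0.012]
side sleeve rim 38 mid [ 0.6067 -0.1992  0.1454] mean [ 0.6071 -0.1977  0.1451] span [0.035 0.039 0.004]
side plate 1236 mid [ 0.6089 -0.1839  0.0909] mean [ 0.5951 -0.1559  0.0904] span [0.164 0.162 0.012]
```

View pics/crop.png

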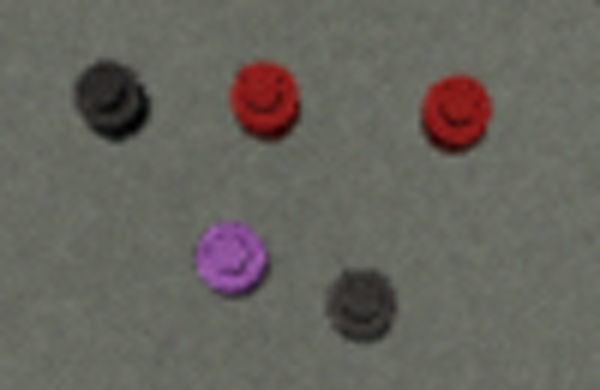

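View pics/well.png

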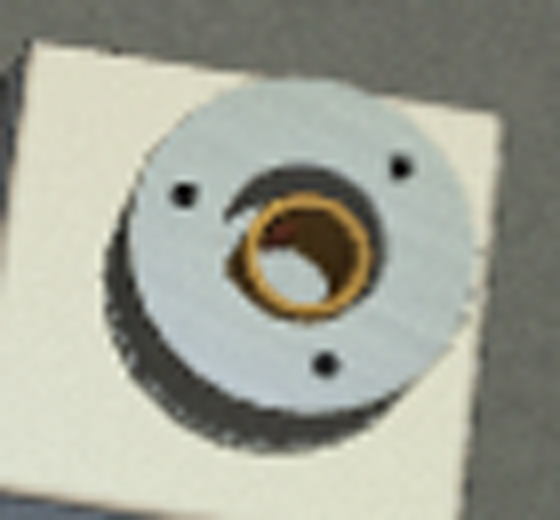

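The crop confirms it: two red specimens at crop (265,100) and (457,112), with black and purple look-alikes around them. The well crop shows the sleeve displaced toward the robot, about 4.5 mm in -x. Both cameras agree on the heights and sizes. Moving in now with the gripper part-closed.

```bash
python3 -m jog '[[37.1,-33.5,0,0.438],[37.1,-33.5,0,0.438],[37.1,-33.5,0,0.438],[37.1,-33.5,0,0.438],[37.1,-33.5,0,0.438],[37.1,-33.5,0,0.438],[37.1,-33.5,0,0.438],[37.1,-33.5,0,0.438],[37.1,-33.5,0,0.438],[37.1,-33.5,0,0.438],[37.1,-33.5,0,0.438],[37.1,-33.5,0,0.438],[37.1,-33.5,0,0.438],[37.1,-33.5,0,0.438]]' 0.1 30
```

```text
t: 1.27
eef_pos: [0.4809, -0.1479, 0.2311]
tool_rot: [-0.0, 1.0, 0.003, -0.0]
contact_force: [-0.1, -0.6, -0.3]
gripper_width: 0.451
grasp_force: 0.0
```

```bash
python3 -m jog '[[-3.92,-19.54,0,0.006],[-3.92,-19.54,5,0.006],[-3.92,-19.54,8,0.006],[-3.92,-19.54,10,0.006],[-3.92,-19.54,11,0.006],[-3.92,-19.54,11,0.006],[-3.92,-19.54,11,0.006],[-3.92,-19.54,11,0.006],[-3.92,-19.54,11,0.006]]'
python3 - <<'E'
from h import *
c=save('wrist','w1',s=1);P=cloud(c);hsv=cv2.cvtColor(c['pixels'],cv2.COLOR_RGB2HSV)
red=((hsv[...,0]<6)|(hsv[...,0]>174))&(hsv[...,1]>150)&(hsv[...,2]>50)
k,l,st,ce=cv2.connectedComponentsWithStats(red.astype(np.uint8))
for i in range(1,k):
    if st[i,4]<150: continue
    Q=P[l==i];Q=Q[np.isfinite(Q[:,0])]
    for a,b in((.061,.069),(.041,.048)):
        t=Q[(Q[:,2]>a)&(Q[:,2]<b)]
        if len(t): print(ce[i].round(),len(t),((t.min(0)+t.max(0))/2).round(4),np.ptp(t,axis=0).round(4))
E
```

```text
t: 2.02
eef_pos: [0.4416, 0.043, 0.1216]
tool_rot: [0.0, 1.0, -0.004, 0.0]
contact_force: [0.5, -0.1, -0.2]
gripper_width: 0.451
grasp_force: 0.0
[39. 47.] 28 [0.5419 0.1914 0.0646] [0.0021 0.015  0.0068]
[425. 205.] 509 [ 0.4424 -0.0369  0.0639] [0.0154 0.0166 0.0056]
[425. 205.] 813 [ 0.4421 -0.037   0.0445] [0.0294 0.029  0.0069]
[309. 210.] 446 [0.4414 0.0479 0.065 ] [0.0147 0.0153 0.0038]
[309. 210.] 717 [0.4421 0.048  0.0444] [0.0272 0.0285 0.0064]
```

```bash
python3 -m jog '[[0,-0.05,3,0],[0,-0.05,5.5,0],[0,-0.05,7.2,0],[0,-0.05,7.2,0],[0,-0.05,7.2,0],[0,-0.05,7.2,0]]'; python3 -m jog '[[0,0,0,0],[0,0,0,0],[0,0,0,0],[0,0,0,0],[0,0,0,0]]' 1 30
```

```text
t: 2.57
eef_pos: [0.4423, 0.0446, 0.0506]
tool_rot: [0.0, 1.0, -0.004, 0.001]
contact_force: [0.3, 1.3, 1.2]
gripper_width: 0.447
grasp_force: 0.0
t: 2.98
eef_pos: [0.4423, 0.0455, 0.0504]
tool_rot: [-0.0, 1.0, -0.003, 0.001]
contact_force: [-0.0, -0.4, 7.4]
gripper_width: 0.169
grasp_force: 29.3
```

```bash
python3 -m jog '[[0,0,-1,0],[0,0,-4,0],[0,0,-8,0],[0,0,-12,0],[0,0,-16,0],[0,0,-19,0],[0,0,-19,0],[0,0,-19,0],[0,0,-19,0]]'; python3 -m jog '[[13,-23,0,0],[13,-23,0,0],[13,-23,0,0],[13,-23,0,0],[13,-23,0,0],[13,-23,0,0],[13,-23,0,0],[13,-23,0,0],[13,-23,0,0],[13,-23,0,0],[13,-23,0,0],[13,-23,0,0]]'
cat > slug.py <<'E'
from h import *
import sys
for n in sys.argv[1:]:
    c=save(n,'last_'+n);P=cloud(c);hsv=cv2.cvtColor(c['pixels'],cv2.COLOR_RGB2HSV)
    red=((hsv[...,0]<6)|(hsv[...,0]>174))&(hsv[...,1]>150)&(hsv[...,2]>50)
    k,l,st,ce=cv2.connectedComponentsWithStats(red.astype(np.uint8))
    for i in range(1,k):
        if st[i,4]<40: continue
        Q=P[l==i];Q=Q[np.isfinite(Q[:,0])]
        print(n,ce[i].round(),len(Q),np.percentile(Q,2,axis=0).round(4),np.percentile(Q,98,axis=0).round(4))
    z=P[...,2];b=(c['pixels'].max(-1)<45)&(z>.09)&(z<.125)&(P[...,0]>.5)&(P[...,0]<.65)
    print(n,'pan z L,R',[np.nanmedian(z[b&m]).round(4) if (b&m).any() else None for m in((P[...,1]>.23)&(P[...,1]<.33),(P[...,1]>.04)&(P[...,1]<.14))])
o=bot.get_obs();print(*[np.round(o[k],4) for k in('t','eef_pos','tool_rot','contact_force','torque','grasp_force','gripper_width')])
E
python3 slug.py side top
```

```text
t: 3.73
eef_pos: [0.4402, 0.045, 0.239]
tool_rot: [0.0, 1.0, -0.003, -0.0]
contact_force: [0.1, 0.7, -0.2]
gripper_width: 0.166
grasp_force: 29.5
t: 4.73
eef_pos: [0.5722, 0.2728, 0.2391]
tool_rot: [0.001, 1.0, -0.004, -0.0]
contact_force: [0.1, -0.2, -0.6]
gripper_width: 0.167
grasp_force: 29.6
side [350. 234.] 254 [ 0.4293 -0.043   0.006 ] [ 0.4533 -0.021   0.0646]
side [200. 254.] 634 [0.5554 0.2651 0.1932] [0.5749 0.2895 0.2529]
side pan z L,R [None, None]
top [336. 233.] 101 [ 0.4267 -0.0517  0.0342] [ 0.4534 -0.0257  0.0665]
top pan z L,R [None, np.float64(0.102)]
4.8333 [0.5724 0.2733 0.2395] [ 2.0e-04  1.0e+00 -3.7e-03  1.0e-04] [ 0.1248 -0.1787 -0.4758] [-0.0431  0.0161 -0.02  ] 29.642 0.168
```

```bash
python3 -m jog '[[0.1,-0.6,2,0],[0.1,-0.6,4,0],[0.1,-0.6,6,0],[0.1,-0.6,7,0],[0.1,-0.6,7.5,0],[0.1,-0.6,7.7,0],[0.1,-0.6,7.9,0],[0.1,-0.6,8.1,0],[0.1,-0.6,8.3,0],[0.1,-0.6,8.5,0],[0.1,-0.6,8.7,0],[0.1,-0.6,8.9,0],[0.1,-0.6,9.0,0],[0.1,-0.6,9.0,0],[0.1,-0.6,9.0,0]]'; python3 slug.py side top
```

```text
t: 6.08
eef_pos: [0.5734, 0.2804, 0.1492]
tool_rot: [0.0, 1.0, -0.003, -0.0]
contact_force: [-0.3, -0.2, -1.7]
gripper_width: 0.171
grasp_force: 29.7
side [350. 234.] 253 [ 0.4292 -0.0424  0.007 ] [ 0.4524 -0.0211  0.0642]
side [208. 299.] 534 [0.5572 0.2728 0.1022] [0.5781 0.297  0.1639]
side pan z L,R [None, None]
top [336. 233.] 103 [ 0.4261 -0.0519  0.03  ] [ 0.4536 -0.0258  0.0657]
top pan z L,R [None, np.float64(0.113)]
6.1833 [0.5735 0.2805 0.1494] [-1.0e-04  1.0e+00 -3.1e-03  1.0e-04] [-0.8363  0.8193 -0.5222] [-0.0048 -0.0467  0.0585] 29.7147 0.1664
```

```bash
python3 -m jog '[[0,0,0.05,0],[0,0,0.1,0],[0,0,0.15,0],[0,0,0.2,0],[0,0,0.25,0],[0,0,0.25,0]]'; python3 -m jog '[[0,0,0.04,0],[0,0,0.08,0],[0,0,0.08,0],[0,0,0.08,0]]'
```

```text
t: 6.68
eef_pos: [0.5734, 0.2804, 0.1466]
tool_rot: [0.0, 1.0, -0.003, -0.0]
contact_force: [0.3, -0.4, -0.8]
gripper_width: 0.171
grasp_force: 29.7
t: 7.02
eef_pos: [0.5736, 0.2805, 0.1462]
tool_rot: [-0.0, 1.0, -0.003, 0.0]
contact_force: [-0.1, 0.9, 0.1]
gripper_width: 0.167
grasp_force: 29.8
```

```bash
python3 -m jog '[[0,0,0.03,0],[0,0,0.06,0],[0,0,0.06,0],[0,0,0.06,0]]'; python3 -m jog '[[0,0,0.03,0],[0,0,0.06,0],[0,0,0.06,0],[0,0,0.06,0]]'; python3 slug.py top
```

```text
t: 7.35
eef_pos: [0.5738, 0.2807, 0.146]
tool_rot: [-0.0, 1.0, -0.003, 0.0]
contact_force: [-1.2, -0.3, 5.3]
gripper_width: 0.169
grasp_force: 30.1
t: 7.68
eef_pos: [0.574, 0.2809, 0.1458]
tool_rot: [-0.0, 1.0, -0.003, 0.001]
contact_force: [-1.5, -0.4, 7.9]
gripper_width: 0.171
grasp_force: 30.3
top [336. 233.] 104 [ 0.426  -0.0518  0.027 ] [ 0.4532 -0.0257  0.0663]
top pan z L,R [None, np.float64(0.1154)]
7.7333 [0.574  0.2809 0.1458] [-4.0e-04  1.0e+00 -3.1e-03  7.0e-04] [-0.1959 -0.1333  8.0422] [-0.2261  0.2659  0.0054] 30.3204 0.1714
```

```bash
python3 -m jog '[[0,0,-0.05,0],[0,0,-0.08,0],[0,0,-0.08,0]]'; python3 -m jog '[[0,0,0,0],[0,0,0,0],[0,0,0,0],[0,0,0,0]]' 0.1; python3 slug.py side top
```

```text
t: 7.98
eef_pos: [0.5737, 0.2807, 0.1459]
tool_rot: [-0.0, 1.0, -0.003, 0.0]
contact_force: [-0.6, -0.1, 5.0]
gripper_width: 0.171
grasp_force: 30.0
t: 8.32
eef_pos: [0.5732, 0.2801, 0.145]
tool_rot: [0.0, 1.0, -0.003, -0.0]
contact_force: [0.7, 0.9, -0.0]
gripper_width: 0.451
grasp_force: 0.0
side [350. 234.] 252 [ 0.4293 -0.0423  0.0073] [ 0.4533 -0.0208  0.0639]
side [207. 300.] 567 [0.5569 0.2728 0.0984] [0.5771 0.2975 0.1606]
side pan z L,R [None, None]
top [336. 233.] 104 [ 0.426  -0.0517  0.027 ] [ 0.453  -0.0258  0.0658]
top pan z L,R [None, np.float64(0.1152)]
8.4167 [0.5733 0.2802 0.1453] [ 2.0e-04  1.0e+00 -3.2e-03 -3.0e-04] [-0.2003  0.7444 -0.8029] [0.064  0.0104 0.0032] 0.0 0.4522
```

```bash
python3 -m jog '[[0,0,-2,0],[0,0,-5,0],[0,0,-9,0],[-2,5,-9,-0.006],[-12.9,31.8,-9,-0.006],[-12.9,31.8,-9,-0.006],[-12.9,31.8,-9,-0.006],[-12.9,31.8,-9,-0.006],[-12.9,31.8,-7,-0.006],[-12.9,31.8,-4,-0.006],[-12.9,31.8,0,-0.006],[-12.9,31.8,2.5,-0.006],[-12.9,31.8,2.5,-0.006],[-12.9,31.8,2.5,-0.006],[-12.9,31.8,2.5,-0.006]]';python3 slug.py wrist
```

```text
t: 9.67
eef_pos: [0.442, -0.0368, 0.1203]
tool_rot: [-0.0, 1.0, -0.001, -0.001]
contact_force: [0.5, 0.5, 0.4]
gripper_width: 0.447
grasp_force: 0.0
wrist [540. 144.] 44 [ 0.4887 -0.1837  0.0482] [ 0.4913 -0.1775  0.0536]
wrist [317. 207.] 1564 [ 0.4342 -0.0506  0.0089] [ 0.4567 -0.0246  0.066 ]
wrist pan z L,R [None, np.float64(0.1166)]
9.7167 [ 0.4435 -0.036   0.1215] [-3.e-04  1.e+00  1.e-04  6.e-04] [ 0.6348 -0.4667  1.2584] [ 0.0704 -0.0095  0.0074] 0.0 0.4485
```

```bash
python3 -m jog '[[0,0.05,3,0],[0,0.05,5.5,0],[0,0.05,7.0,0],[0,0.05,7.0,0],[0,0.05,7.0,0]]'; python3 -m jog '[[0,0,0,0],[0,0,0,0],[0,0,0,0],[0,0,0,0],[0,0,0,0]]' 1 30;  python3 -m jog '[[0,0,-1,0],[0,0,-4,0],[0,0,-8,0],[0,0,-12,0],[0,0,-16,0],[0,0,-19,0],[0,0,-19,0],[0,0,-19,0],[0,0,-19,0]]';python3 slug.py side
```

```text
t: 10.13
eef_pos: [0.444, -0.036, 0.0517]
tool_rot: [-0.0, 1.0, 0.001, 0.001]
contact_force: [0.1, -0.5, -0.5]
gripper_width: 0.446
grasp_force: 0.0
t: 10.55
eef_pos: [0.4443, -0.0372, 0.0523]
tool_rot: [0.0, 1.0, -0.0, 0.002]
contact_force: [-0.3, -0.2, 8.8]
gripper_width: 0.166
grasp_force: 29.4
t: 11.3
eef_pos: [0.4415, -0.0373, 0.2403]
tool_rot: [0.0, 1.0, -0.0, -0.0]
contact_force: [-0.3, 0.1, -2.0]
gripper_width: 0.168
grasp_force: 29.6
side [357. 165.] 299 [ 0.426  -0.0396  0.1907] [ 0.4488 -0.0211  0.2327]
side [206. 299.] 645 [0.5571 0.2735 0.0983] [0.581  0.2974 0.1603]
side pan z L,R [np.float64(0.0944), None]
11.35 [ 0.4412 -0.0373  0.2395] [ 0.0e+00  1.0e+00 -1.0e-04 -1.2e-03] [-0.3047  0.2773 -1.57  ] [ 0.0027  0.0758 -0.0098] 29.6304 0.1673
```

```bash
python3 -m jog '[[12.9,-12.6,0,0],[12.9,-12.6,0,0],[12.9,-12.6,0,0],[12.9,-12.6,0,0],[12.9,-12.6,1,0],[12.9,-12.6,3,0],[12.9,-12.6,5,0],[12.9,-12.6,5,0],[12.9,-12.6,5,0],[12.9,-12.6,5,0],[12.9,-12.6,5,0]]'; python3 slug.py side wrist; for i in 1 2 3; do python3 -m jog '[[0,0,0,0]]' | grep -E 'force'; done
```

```text
t: 12.27
eef_pos: [0.572, 0.0887, 0.1916]
tool_rot: [-0.0, 1.0, -0.0, 0.001]
contact_force: [0.7, 0.2, -1.5]
gripper_width: 0.168
grasp_force: 29.6
side [267. 207.] 347 [0.5555 0.0782 0.1406] [0.5772 0.1046 0.2023]
side [206. 299.] 645 [0.5571 0.2735 0.0984] [0.5813 0.2974 0.1604]
side pan z L,R [np.float64(0.0939), None]
wrist [ 36. 215.] 3282 [0.56   0.267  0.0989] [0.5868 0.2848 0.153 ]
wrist [321. 232.] 1212 [0.575  0.0753 0.1434] [0.5846 0.0978 0.1858]
wrist [196. 232.] 55 [0.5413 0.1835 0.0661] [0.551  0.1871 0.0874]
wrist [314. 280.] 922 [0.5627 0.0821 0.2029] [0.5774 0.096  0.2056]
wrist pan z L,R [np.float64(0.0956), np.float64(0.1166)]
12.3667 [0.5721 0.0887 0.1918] [-1.e-04  1.e+00 -3.e-04  1.e-03] [ 0.4411  1.112  -0.4512] [ 0.063   0.0484 -0.0186] 29.644 0.1664
contact_force: [-0.2, -0.2, -1.4]
grasp_force: 29.6
contact_force: [0.2, 0.5, -2.1]
grasp_force: 29.6
contact_force: [0.6, 0.0, -2.1]
grasp_force: 29.6
```

```bash
python3 -m jog '[[0,0,1,0],[0,0,1.8,0],[0,0,2.0,0],[0,0,2.2,0],[0,0,2.35,0],[0,0,2.5,0],[0,0,2.65,0],[0,0,2.8,0],[0,0,2.8,0]]'; for i in 1 2 3 4 5 6; do python3 -m jog '[[0,0,0,0]]' | grep -E 'contact_force'; done; python3 slug.py side
```

```text
t: 13.37
eef_pos: [0.5715, 0.0887, 0.1624]
tool_rot: [0.0, 1.0, -0.0, -0.0]
contact_force: [-1.1, -0.0, -0.5]
gripper_width: 0.166
grasp_force: 29.8
contact_force: [-0.8, 0.1, 0.1]
contact_force: [-0.2, -0.7, -1.2]
contact_force: [-0.3, -1.2, -0.6]
contact_force: [-0.6, 0.5, -0.4]
contact_force: [-1.7, -0.6, -0.3]
contact_force: [-0.2, -0.2, -0.8]
side [268. 219.] 335 [0.5547 0.0814 0.1129] [0.5759 0.1046 0.1731]
side [205. 297.] 661 [0.5573 0.2743 0.1051] [0.5812 0.2979 0.1668]
side pan z L,R [None, None]
13.9167 [0.5716 0.0887 0.1626] [-0.e+00  1.e+00 -1.e-04  0.e+00] [ 0.4531 -0.1885 -0.1281] [-0.0503  0.1191  0.0188] 29.7681 0.1647
```

```bash
python3 -m jog '[[0,0,0.1,0],[0,0,0.2,0],[0,0,0.3,0],[0,0,0.3,0],[0,0,0.3,0]]'|grep eef; for i in 1 2 3 4 5 6 7 8 9 10 11 12 13 14 15 16 17 18; do python3 -m jog '[[0,0,0,0]]' | grep -E 'contact_force'|cut -d, -f3; done|tr -d '\n'; python3 slug.py side
```

```text
eef_pos: [0.5715, 0.0887, 0.1595]
 -0.1] -0.1] -0.4] 0.6] -0.6] -0.1] -0.9] -1.0] -0.5] -0.7] -0.5] -0.5] -0.7] -0.2] -0.2] -0.9] -0.3] -0.3]side [268. 220.] 335 [0.555  0.0811 0.1095] [0.5761 0.1047 0.1701]
side [205. 296.] 654 [0.5572 0.2746 0.1083] [0.5811 0.2979 0.1699]
side pan z L,R [np.float64(0.1035), None]
15.8833 [0.5715 0.0887 0.1596] [-0.e+00  1.e+00 -1.e-04  0.e+00] [ 0.287  -0.4409  0.4342] [-0.1265  0.1107 -0.0051] 29.7588 0.1689
```

```bash
python3 -m jog '[[0,0,0,0],[0,0,0,0],[0,0,-1,0],[0,0,-3,0],[0,0,-6,0],[0,0,-10,0],[0,0,-12,0],[0,0,-12,0],[0,0,-12,0],[0,0,-12,0]]' 0.0; python3 slug.py side top
```

```text
t: 16.72
eef_pos: [0.5711, 0.0886, 0.2793]
tool_rot: [0.0, 1.0, -0.0, -0.0]
contact_force: [-0.4, 0.1, -0.4]
gripper_width: 0.502
grasp_force: 0.0
side [268. 223.] 397 [0.5548 0.0837 0.0977] [0.5769 0.1053 0.1596]
side [204. 290.] 679 [0.5571 0.2739 0.1192] [0.5817 0.2972 0.1814]
side pan z L,R [np.float64(0.1155), None]
top [211. 163.] 118 [0.557  0.2672 0.1399] [0.5848 0.2943 0.1823]
top pan z L,R [np.float64(0.1154), None]
16.8167 [0.5707 0.0885 0.2784] [ 2.0e-04  1.0e+00 -0.0e+00 -1.2e-03] [-0.1174 -0.7298 -0.8721] [ 0.0415 -0.0256  0.0136] 0.0 0.4998
```

```bash
python3 -m jog '[[0,0,0,0],[0,0,0,0],[0,0,0,0],[0,0,0,0],[0,0,0,0],[0,0,0,0],[0,0,0,0],[0,0,0,0],[0,0,0,0],[0,0,0,0],[0,0,0,0],[0,0,0,0]]'|grep t:; python3 slug.py side wrist
```

```text
t: 17.82
tool_rot: [-0.0, 1.0, -0.0, 0.0]
side [268. 223.] 396 [0.5546 0.0832 0.0979] [0.5777 0.1048 0.1595]
side [204. 290.] 679 [0.5573 0.2736 0.1197] [0.5819 0.2971 0.1814]
side pan z L,R [np.float64(0.1161), None]
wrist [ 90. 191.] 2185 [0.56   0.267  0.1204] [0.587  0.2901 0.1821]
wrist [315. 189.] 1090 [0.5576 0.0753 0.1013] [0.5834 0.1015 0.1616]
wrist pan z L,R [np.float64(0.1165), np.float64(0.0957)]
17.9167 [0.5715 0.0887 0.2796] [-0.e+00  1.e+00 -1.e-04  0.e+00] [-0.5935  0.1811  0.4711] [-0.0432  0.0206 -0.0337] 0.0 0.5042
```

View pics/last_side.png

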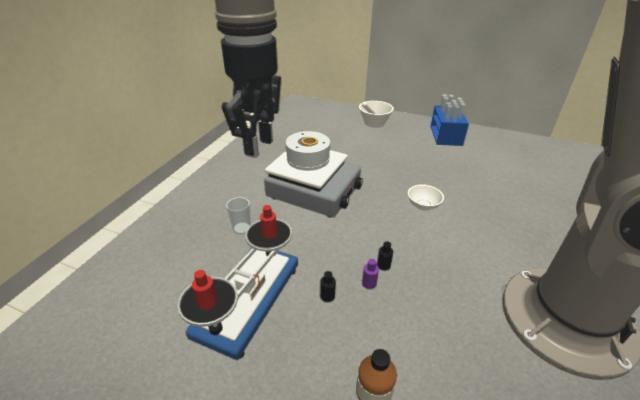

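The side picture shows both specimens standing, the left one at (204,290) raised and the right one at (268,223) dropped. So slug B, on the right pan, is the heavier. I grip it and lift slowly, so that the left pan sinks gently.

```bash
python3 -m jog '[[0,0,3,0],[0,0,7,0],[0,0,10,0],[0,0,12,0],[0,0,13,0],[0,0,13.2,0],[0,0,13.2,0],[0,0,13.2,0],[0,0,13.2,0]]'; python3 -m jog '[[0,0,0,0],[0,0,0,0],[0,0,0,0],[0,0,0,0],[0,0,0,0],[0,0,0,0]]' 1 30; python3 slug.py side
```

```text
t: 18.67
eef_pos: [0.5727, 0.089, 0.1493]
tool_rot: [-0.0, 1.0, -0.0, 0.001]
contact_force: [-1.0, 0.4, 0.0]
gripper_width: 0.501
grasp_force: 0.0
t: 19.17
eef_pos: [0.5722, 0.0887, 0.1485]
tool_rot: [-0.0, 1.0, -0.0, 0.001]
contact_force: [-0.4, -0.6, 6.5]
gripper_width: 0.165
grasp_force: 29.2
side [269. 225.] 333 [0.5548 0.0813 0.0975] [0.5759 0.1051 0.1588]
side [204. 290.] 679 [0.5571 0.2745 0.1195] [0.5812 0.2971 0.1812]
side pan z L,R [None, None]
19.2167 [0.5722 0.0888 0.1485] [-1.e-04  1.e+00 -2.e-04  8.e-04] [-0.1988 -1.2861  6.402 ] [-0.1043  0.1911 -0.0029] 29.2262 0.1702
```

Lifting slowly through the 20 mm of pan travel, about 1.5 mm per row.

```bash
python3 -m jog '[[0,0,-0.15,0],[0,0,-0.3,0],[0,0,-0.45,0],[0,0,-0.6,0],[0,0,-0.75,0],[0,0,-0.9,0],[0,0,-1.05,0],[0,0,-1.2,0],[0,0,-1.35,0],[0,0,-1.5,0],[0,0,-1.65,0],[0,0,-1.8,0],[0,0,-1.95,0],[0,0,-2.1,0],[0,0,-2.25,0],[0,0,-2.4,0],[0,0,-2.6,0],[0,0,-2.8,0],[0,0,-3,0],[0,0,-3,0]]'; python3 -m jog '[[0,0,-1,0],[0,0,-4,0],[0,0,-7,0],[0,0,-7,0],[0,0,-7,0]]' - 50;python3 slug.py side
```

```text
t: 20.88
eef_pos: [0.5718, 0.0887, 0.1781]
tool_rot: [-0.0, 1.0, -0.0, 0.0]
contact_force: [0.4, -0.3, -2.0]
gripper_width: 0.166
grasp_force: 29.2
t: 21.3
eef_pos: [0.5728, 0.0891, 0.2502]
tool_rot: [-0.0, 1.0, -0.0, 0.002]
contact_force: [0.9, -0.3, -1.3]
gripper_width: 0.157
grasp_force: 49.0
side [264. 180.] 399 [0.5554 0.083  0.2001] [0.5761 0.1054 0.2592]
side [206. 299.] 645 [0.5571 0.2738 0.0984] [0.5814 0.2972 0.1605]
side pan z L,R [np.float64(0.0956), None]
21.35 [0.5717 0.0887 0.2484] [-0.e+00  1.e+00 -1.e-04  6.e-04] [-0.1557 -0.6226 -1.6298] [-0.0146 -0.0049 -0.0261] 48.962 0.1509
```

```bash
python3 -m jog '[[3.4,28.9,0,0],[3.4,28.9,0,0],[3.4,28.9,0,0],[3.4,28.9,0,0],[3.4,28.9,0,0],[3.4,28.9,0,0],[3.4,28.9,0,0],[3.4,28.9,0,0],[3.4,28.9,0,0],[3.4,28.9,0,0],[3.4,28.9,0,0],[3.4,28.9,0,0]]'
cat > rim.py <<'E'
from h import *
for n in('wrist','side'):
    c=grab(n) ;P=cloud(c);hsv=cv2.cvtColor(c['pixels'],cv2.COLOR_RGB2HSV)
    br=(hsv[...,0]>8)&(hsv[...,0]<28)&(hsv[...,1]>110)&(P[...,2]>.1435)&(P[...,2]<.151)&(abs(P[...,0]-.606)<.04)&(abs(P[...,1]+.2)<.04)
    Q=P[br]; 
    if len(Q)>10:
        print(n,'rim',len(Q),Q.min(0).round(4),Q.max(0).round(4),((Q.min(0)+Q.max(0))/2).round(4))
    red=((hsv[...,0]<6)|(hsv[...,0]>174))&(hsv[...,1]>150)&(hsv[...,2]>50)&(abs(P[...,0]-.606)<.05)&(abs(P[...,1]+.2)<.05)
    Q=P[red]
    if len(Q)>30:
        for a,b in((-.07,-.055),(-.055,-.006),(-.004,.03)):
            z=bot.get_obs()['eef_pos'][2];q=Q[(Q[:,2]>z+a)&(Q[:,2]<z+b)]
            if len(q)>8: print(n,'slug band',a,len(q),q.min(0).round(4),q.max(0).round(4))
    cv2.imwrite('pics/rim_'+n+'.png',c['pixels'][:,:,::-1])
print(bot.get_obs()['eef_pos'].round(4) if hasattr(bot.get_obs()['eef_pos'],'round') else bot.get_obs()['eef_pos'])
E
python3 rim.py
```

```text
t: 22.35
eef_pos: [0.6055, -0.1981, 0.2473]
tool_rot: [-0.0, 1.0, 0.001, -0.0]
contact_force: [0.7, 0.5, -1.3]
gripper_width: 0.157
grasp_force: 49.1
wrist rim 512 [ 0.5923 -0.2204  0.1435] [ 0.6262 -0.1823  0.149 ] [ 0.6092 -0.2013  0.1463]
wrist slug band -0.055 213 [ 0.6073 -0.2108  0.1963] [ 0.6162 -0.2015  0.2408]
wrist slug band -0.004 792 [ 0.5945 -0.2044  0.2538] [ 0.6099 -0.1913  0.2608]
side rim 43 [ 0.588  -0.2177  0.1438] [ 0.6234 -0.1807  0.1468] [ 0.6057 -0.1992  0.1453]
side slug band -0.055 199 [ 0.588  -0.2069  0.1964] [ 0.6147 -0.1805  0.2411]
[ 0.6056 -0.1987  0.2476]
```

View pics/rim_wrist.png

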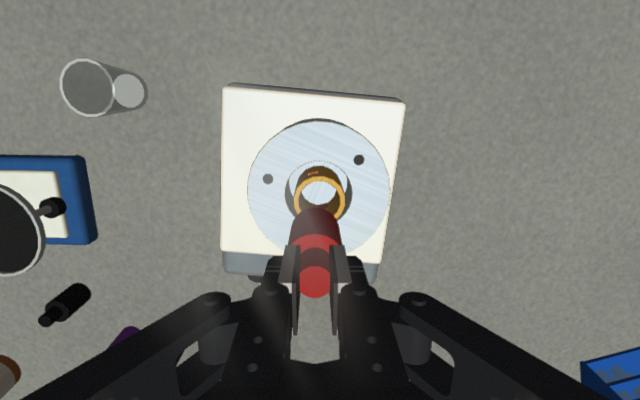

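The wrist picture shows the specimen in the grip at (315,240), with the sleeve ring just ahead of it at (320,200). The same-camera offset from specimen to sleeve is about +3.5 mm in x and -3.5 mm in y. Next I correct for that and feel downwards.

```bash
python3 -m jog '[[0.35,0.3,1,0],[0.35,0.3,2.5,0],[0.35,0.3,3.8,0],[0.35,0.3,4.1,0],[0.35,0.3,4.3,0],[0.35,0.3,4.3,0],[0.35,0.3,4.3,0],[0.35,0.3,4.3,0]]'; python3 rim.py; python3 -m jog '[[0,0,0.1,0],[0,0,0.2,0],[0,0,0.3,0],[0,0,0.4,0],[0,0,0.5,0],[0,0,0.6,0]]'
```

```text
t: 23.12
eef_pos: [0.6095, -0.2034, 0.2054]
tool_rot: [0.0, 1.0, -0.0, 0.001]
contact_force: [0.2, -0.3, -1.0]
gripper_width: 0.156
grasp_force: 49.1
wrist rim 562 [ 0.5955 -0.2203  0.1436] [ 0.6264 -0.1822  0.149 ] [ 0.6109 -0.2013  0.1463]
wrist slug band -0.055 242 [ 0.6114 -0.2168  0.1566] [ 0.6199 -0.2064  0.1985]
wrist slug band -0.004 787 [ 0.5987 -0.2096  0.2127] [ 0.6138 -0.1966  0.2188]
side rim 30 [ 0.5874 -0.2122  0.1436] [ 0.6231 -0.1796  0.1476] [ 0.6052 -0.1959  0.1456]
side slug band -0.055 183 [ 0.5922 -0.2129  0.1538] [ 0.6184 -0.1846  0.1989]
[ 0.6094 -0.2034  0.2054]
t: 23.72
eef_pos: [0.6092, -0.2031, 0.1987]
tool_rot: [-0.0, 1.0, -0.0, 0.0]
contact_force: [0.6, 0.9, 1.7]
gripper_width: 0.153
grasp_force: 49.3
```

```bash
python3 -m jog '[[0,0,-0.15,0],[0,-0.1,-0.15,0],[0,-0.18,-0.15,0],[0,-0.18,-0.15,0],[0,-0.18,0,0],[0,-0.18,0.1,0],[0,-0.18,0.2,0],[0,-0.18,0.25,0]]'
```

```text
t: 24.38
eef_pos: [0.6089, -0.2015, 0.1958]
tool_rot: [-0.0, 1.0, -0.0, -0.0]
contact_force: [1.2, 0.8, -1.8]
gripper_width: 0.154
grasp_force: 49.1
```

```bash
python3 -m jog '[[0,0,0.1,0],[0,0,0.2,0],[0,0,0.3,0],[0,0,0.4,0],[0,0,0.5,0]]'; python3 -m jog '[[0,0,0.15,0],[0,0,0.3,0],[0,0,0.45,0],[0,0,0.5,0]]'
```

```text
t: 24.8
eef_pos: [0.6089, -0.2015, 0.191]
tool_rot: [0.0, 1.0, -0.0, -0.0]
contact_force: [0.6, -0.0, -1.6]
gripper_width: 0.162
grasp_force: 49.1
t: 25.13
eef_pos: [0.6089, -0.2014, 0.1858]
tool_rot: [-0.0, 1.0, -0.0, -0.0]
contact_force: [0.1, 0.1, -0.6]
gripper_width: 0.152
grasp_force: 49.1
```

```bash
python3 -m jog '[[0,0,0.15,0],[0,0,0.3,0],[0,0,0.45,0],[0,0,0.6,0],[0,0,0.75,0],[0,0,0.9,0]]'; python3 -m jog '[[0,0,0.15,0],[0,0,0.3,0],[0,0,0.45,0],[0,0,0.6,0],[0,0,0.75,0],[0,0,0.9,0],[0,0,1.0,0]]'
```

```text
t: 25.63
eef_pos: [0.6097, -0.2016, 0.1779]
tool_rot: [0.0, 1.0, -0.0, 0.001]
contact_force: [0.5, 0.3, 5.3]
gripper_width: 0.155
grasp_force: 49.7
t: 26.22
eef_pos: [0.6093, -0.2016, 0.1672]
tool_rot: [0.0, 1.0, -0.0, 0.0]
contact_force: [1.5, 0.2, 5.1]
gripper_width: 0.156
grasp_force: 49.8
```

```bash
python3 -m jog '[[0,0,0.15,0],[0,0,0.3,0],[0,0,0.45,0],[0,0,0.6,0],[0,0,0.75,0],[0,0,0.85,0],[0,0,0.95,0],[0,0,1.0,0]]'; python3 -m jog '[[0,0,0.06,0],[0,0,0.12,0],[0,0,0.17,0]]'
```

```text
t: 26.88
eef_pos: [0.6091, -0.2014, 0.157]
tool_rot: [-0.0, 1.0, -0.0, 0.0]
contact_force: [1.2, 0.5, 4.8]
gripper_width: 0.155
grasp_force: 49.8
t: 27.13
eef_pos: [0.6091, -0.2014, 0.1554]
tool_rot: [-0.0, 1.0, -0.0, 0.0]
contact_force: [0.1, 0.4, 4.6]
gripper_width: 0.154
grasp_force: 49.8
```

```bash
python3 -m jog '[[0,0,0.05,0],[0,0,0.1,0],[0,0,0.1,0]]'; python3 -m jog '[[0,0,0.05,0],[0,0,0.1,0],[0,0,0.1,0]]'
```

```text
t: 27.38
eef_pos: [0.6095, -0.2015, 0.1552]
tool_rot: [0.0, 1.0, -0.0, 0.001]
contact_force: [1.3, 0.9, 8.5]
gripper_width: 0.155
grasp_force: 50.1
t: 27.63
eef_pos: [0.6097, -0.2015, 0.1552]
tool_rot: [0.0, 1.0, -0.0, 0.001]
contact_force: [-1.0, 1.3, 13.8]
gripper_width: 0.156
grasp_force: 50.7
```

```bash
python3 -m jog '[[0,0,-0.08,0],[0,0,-0.15,0],[0,0,-0.15,0]]'; python3 -m jog '[[0,0,0,0],[0,0,0,0],[0,0,0,0],[0,0,0,0],[0,0,-1,0],[0,0,-3,0],[0,0,-6,0],[0,0,-9,0],[0,0,-9,0],[0,0,-9,0],[0,0,-9,0]]' 0.0; python3 slug.py side top wrist; python3 rim.py
```

```text
t: 27.88
eef_pos: [0.6094, -0.2015, 0.1552]
tool_rot: [0.0, 1.0, -0.0, 0.0]
contact_force: [2.1, 0.2, 6.2]
gripper_width: 0.152
grasp_force: 49.8
t: 28.8
eef_pos: [0.6086, -0.2015, 0.245]
tool_rot: [0.0, 1.0, -0.0, -0.0]
contact_force: [-0.0, 0.2, -0.5]
gripper_width: 0.497
grasp_force: 0.0
side [309. 138.] 66 [ 0.5968 -0.207   0.1449] [ 0.6181 -0.1908  0.1661]
side [206. 299.] 645 [0.5572 0.2737 0.0989] [0.5815 0.2974 0.1604]
side pan z L,R [np.float64(0.0947), np.float64(0.1147)]
top [214. 166.] 123 [0.5568 0.2677 0.0982] [0.5863 0.3001 0.1616]
top [408. 166.] 105 [ 0.5927 -0.2144  0.1434] [ 0.6184 -0.1882  0.1683]
top pan z L,R [np.float64(0.0945), np.float64(0.1152)]
wrist [322. 203.] 599 [ 0.597  -0.215   0.1456] [ 0.6205 -0.1956  0.1682]
wrist pan z L,R [None, np.float64(0.1164)]
28.95 [ 0.6082 -0.2013  0.2436] [-3.0e-04  1.0e+00 -1.0e-04 -1.2e-03] [ 0.542   0.4037 -0.53  ] [ 0.0621  0.0236 -0.0158] 0.0 0.497
wrist rim 703 [ 0.5878 -0.2203  0.1436] [ 0.6264 -0.1821  0.1491] [ 0.6071 -0.2012  0.1463]
side rim 43 [ 0.5894 -0.2139  0.1436] [ 0.6244 -0.1801  0.1469] [ 0.6069 -0.197   0.1452]
[ 0.6084 -0.2014  0.2438]
```

View pics/last_side.png

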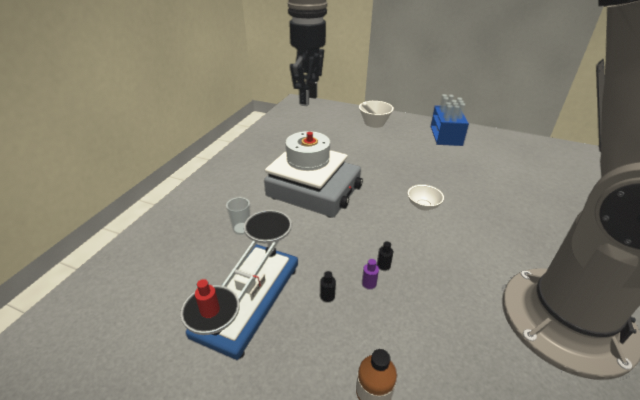

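The side picture shows only the stub above the block at (309,137), and the other specimen standing on its pan at (206,299). One numeric check of seating depth against the rim before handing in.

```bash
python3 - <<'E'
from h import *
c=grab('wrist');P=cloud(c);hsv=cv2.cvtColor(c['pixels'],cv2.COLOR_RGB2HSV);z=P[...,2]
near=(abs(P[...,0]-.607)<.03)&(abs(P[...,1]+.201)<.03)
red=((hsv[...,0]<6)|(hsv[...,0]>174))&(hsv[...,1]>150)&near
br=(hsv[...,0]>8)&(hsv[...,0]<28)&(hsv[...,1]>110)&near&(z>.14)
print('shoulder',np.median(z[red&(z<.155)]),'stub',np.median(z[red&(z>.164)]),(z[red&(z>.155)]).max(),'rim',np.median(z[br]))
E
```

```text
shoulder 0.14717142324768262 stub 0.16715193548676943 0.16910740997767254 rim 0.1468447264616855
```

Shoulder 147.2 mm against rim 146.8 mm, and the stub at 167.2 mm: the specimen is home.

```bash
python3 -c "from station import bot; print(bot.hand_in())"
```

```text
the job is handed in; nothing more can be done
None
```

The heavier specimen was the one on the right pan; it is now pressed home in the brass sleeve, the other still stands on the left pan, and the job is handed in (verdict not shown).

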